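Push two round tiles into their recesses in a mosaic panel

ROBOT

A 7-joint arm with a two-finger parallel gripper is mounted at the origin on the work surface. World frame = base frame: x ahead of the robot, y to its left, z up, the work surface at z = 0. Lengths are in m, angles in rad, forces in N, time in s.
With the tool pointing down it reaches from about 0.4 to 0.875 m from the base axis. Payload 6.5 kg.
Tool frame: the origin (TCP) lies at the very end of the fingers, on their centre line; the grasp point (between the pads) lies 19 mm behind it (bot.grip_depth is the z of the grasp point in the tool frame, in m); z points along the fingers, x is the direction in which the jaws open and shut, and the axes are right-handed (so a half turn about z gives the same grasp; the last joint's range is limited). The gripper opens to 85 mm and grips with 20 to 120 N. Pads are 22 mm wide; open, the fingers measure 114 mm over their backs; the gripper's body (76 mm by 85 mm) begins 54 mm behind the grasp point. The pads swing forward as they close: fully open they stand 13 mm farther back than shut.
Start: joints at [-1.174, 0.536, -0.004, 1.538, 0.003, 1.067, -0.071], TCP at [0.29, 0.582, 0.231] pointing down, gripper open.
Joint ranges: [-2.7, 2.7], [-0.37, 2.16], [-1.27, 1.26], [0.24, 2.4], [-1.31, 4.45], [0.19, 1.91], [-2.76, 2.76]. Speed limits (rad/s): [2.39, 2.39, 3.14, 3.14, 3.14, 3.14, 3.14].

INTERFACE

Orientations are given as a rotation vector (axis times angle).
In Python, from cell import bot, camera, get_calibration gives the robot as it stands.
- The arm moves only by the tool send_rows, never from a script. Its argument "increments" is a list of rows, each an object of numbers: "rx", "ry", "rz": the turn, a rotation vector about the tool's x, y, z in degrees; "dx", "dy", "dz": the shift along the tool's x, y, z in cm; "hand": the opening, from 0 (shut) to 1 (fully open). A call has 1 to 5 rows; each row shifts and turns the commanded pose from where the row before left it, along the tool's axes as they then stand; what a row does not reach is not made up. A row lasts 1/10 s, in which the tool goes at most 50 mm and 8.59 degrees, less where a joint would pass 70% of its speed; a pose out of reach is approached as far as the arm can. A call is refused whole if a number of a shift passes 5 or a number of a turn 8.59, either way. A call with a gripper value outside its range is refused whole. The fingers move at their own pace and stop on an object; "squeeze" is the grip in N (left out, the last holds). Time passes only in rows, so rows that do not move let the fingers close. It gives the time, the measured TCP pose, the force and the opening at its end, in the units of the state.
- bot.get_state(): the state, without advancing time (a new reading comes with each control period).
- camera(name): name is "scene" or "top" or "wrist"; returns the picture (400x640x3 uint8, red, green, blue); there is no depth.
- get_calibration(name): a dict with "fx", "fy", "cx", "cy" (pixels), "cam_to_world" (4x4, takes a point from camera to world coordinates); the wrist camera has in their place "mount" (4x4, takes a point from camera to tool coordinates, whose origin is the TCP and whose axes are the tool frame's). Camera axes: x right, y up, looking along -z (the intrinsics and any distortion apply to the point x, -y, -z); pixel columns grow to the right and rows downward; lengths in m; the calibration is good to about 2 mm. A picture is of the moment at which its call begins: read the wrist's pose just before it. get_calibration takes no time and is no camera call.
- bot.hand_in(): hands the job in, once; it reports no verdict.
The state is a dict: "clock": time; "q": joint angles; "joint_vel": joint speeds; "joint_efforts": joint torques, N m; "tool_pos": TCP position; "tcp_rot": TCP orientation; "ft_force": force on the tool from outside, world axes, zero at the start; "moment": the same for the moment, N m; "gripper_width": finger opening in m.
Only numpy, scipy, OpenCV 4.12 (cv2) and the standard library are available. Lean on these libraries where they do the work, as an engineer would, in place of code of your own. Each camera call takes 0.05 s, during which the arm holds its last target. There are 200 camera calls.

TASK

Two loose round tiles, a large and a small one, lie on the mosaic panel. Push each one across the panel with the fingertips until it drops into the round recess of its own size and lies flat in it, level with the panel. Only push them, do not pick them up, and leave the other things where they are.

Things in the scene. Friction and masses are not known exactly. Their poses are not given: they have to be found in the camera images.
- panel: fixed mosaic panel, white with a dotted pattern and dark border, 240 mm (its x) by 360 mm (its y) by 24 mm thick, lying flat on the table, immovable. Origin at the centre of its underside, z up: its top face is at z = 24 mm. Turned about the vertical by up to 20 degrees. In its half farther from the robot are two round recesses with grey floors and chamfered mouths.
- panel_hole0 (a point): centre of the mouth of the large round recess, level with the panel's top face: 70 mm in diameter, 12 mm deep. It is the left one (+y on the panel).
- panel_hole1 (a point): centre of the mouth of the small round recess, level with the panel's top face: 52 mm in diameter, 12 mm deep. It is the right one (-y on the panel).
- large_tile_center (a point): the large of two loose round glazed tiles: a flat disc 64 mm in diameter, 12 mm thick, about 85 g, blue on top with a white eight-petal rosette. The point is its centre, 6 mm above its underside; z is the disc's axis. It starts flat on the panel's top face in the half nearer the robot, at the left or the right. It slides when pushed at its edge, and fits its recess with 3 mm to spare all round.
- small_tile_center (a point): the small of two loose round glazed tiles: a flat disc 46 mm in diameter, 12 mm thick, about 45 g, blue on top with a white eight-petal rosette. The point is its centre, 6 mm above its underside; z is the disc's axis. It starts flat on the panel's top face in the half nearer the robot, at the left or the right. It slides when pushed at its edge, and fits its recess with 3 mm to spare all round.
- star_tile: loose eight-pointed unglazed tile, 37 mm over its points, 12 mm thick, lying on the panel beyond and between the recesses. Not part of the job. Origin at its underside, in the middle.
- rub_block: loose wooden rubbing block 70 x 30 x 18 mm (long side along its x), lying on the panel near its left (+y) end. Not part of the job. Origin at its underside, in the middle.
- square_tile: loose unglazed square tile 32 x 32 x 12 mm, lying on the panel near its right (-y) end. Not part of the job. Origin at its underside, in the middle.
- tea_glass: empty tea glass, 68 mm across, 85 mm tall, on the table left of the panel. Not part of the job. Origin at its underside, in the middle.
- brush: hand brush lying on the table right of the panel. Not part of the job. Origin at its underside (on the line of its handle).
- hex_tile: loose six-sided unglazed tile, 66 mm over its corners, 12 mm thick, on the table left of the panel. Not part of the job. Origin at its underside, in the middle.
There are look-alikes about, which are no part of the job. What is shaped like the part that bears small_tile_center but turquoise is not meant. What is shaped like the part that bears large_tile_center but pink is not meant.

How it is judged:
At the end, for the whole second after the job is handed in: The large tile lies in the large recess and the small tile in the small one: each centre within 4.5 mm of its recess's centre across the panel, 16 to 19.5 mm above the panel's underside (18 mm when fully down, its top then level with the panel), and tilted less than 0.07 rad (horizontal distance between large_tile_center and panel_hole0 below 0.0045 m and z of large_tile_center in the frame of panel between 0.016 and 0.0195 m and angle between each of large_tile_center, small_tile_center's own z axis and vertical below 0.07 rad and horizontal distance between small_tile_center and panel_hole1 below 0.0045 m and z of small_tile_center in the frame of panel between 0.016 and 0.0195 m); the robot touches nothing.
It fails at once if a round tile is picked up (its centre more than 6 mm above where it lies when flat on the panel) (z of any of large_tile_center, small_tile_center in the frame of panel above 0.036 m).
It fails at once if one of the other things is moved by more than 15 mm (distance of any of star_tile, rub_block, square_tile, tea_glass, brush, hex_tile from where it was at the start of the episode above 0.015 m).
It also fails if it takes over 48 s, if anything falls off the work surface, if the arm or the gripper's body presses on something with over 40 N, if the wrist force passes 120 N, or if a joint passes its speed limit or range.

## Working session

There is one attempt and no reset: what is moved stays moved. The work goes in short steps, Python scripts to look and compute and a tool call to move; the robot and the scene stay as the last step left them, time stands still between calls to the robot, and variables do not carry over. Pictures are saved under pics/ and viewed, about 8 in all and at most 12, crops included, and the job is handed in when it is done.

Besides the shell and the picture viewer there is one more tool, called after ">>>" in YAML: its name, and indented under it one key for each argument. send_rows: Moves the arm, as the interface text tells. Its arguments: {"type":"object","properties":{"increments":{"type":"array"},"squeeze":{"type":"number"}},"required":["increments"]}

```bash
mkdir -p pics; ls; cat > h.py <<'E'
from cell import bot, camera, get_calibration
import numpy as np, cv2
from scipy.spatial.transform import Rotation as R
def ray(name,uv,z,st=None):
    c=get_calibration(name)
    if name=='wrist':
        T=np.eye(4);T[:3,:3]=R.from_rotvec(st['tcp_rot']).as_matrix();T[:3,3]=st['tool_pos'];M=T@np.array(c['mount'])
    else: M=np.array(c['cam_to_world'])
    uv=np.atleast_2d(uv).astype(float)
    d=np.c_[(uv[:,0]-c['cx'])/c['fx'],-(uv[:,1]-c['cy'])/c['fy'],-np.ones(len(uv))]@M[:3,:3].T
    o=M[:3,3]
    return (o+d*((z-o[2])/d[:,2])[:,None])[:,:2]
E
python3 - <<'E'
from h import *
print({k:np.round(v,3) for k,v in bot.get_state().items()})
print(get_calibration('top'))
im=camera('top');cv2.imwrite('pics/top.png',im[:,:,::-1])
E
```

```text
pics
{'clock': np.float64(0.0), 'q': array([-1.174,  0.537, -0.004,  1.539,  0.003,  1.067, -0.071]), 'joint_vel': array([-0.   , -0.001, -0.   ,  0.003, -0.001, -0.001,  0.001]), 'joint_efforts': array([-0.000e+00, -5.834e+01,  1.048e+00, -2.591e+01,  1.200e-02,
        9.000e-03,  0.000e+00]), 'tool_pos': array([0.29 , 0.581, 0.23 ]), 'tcp_rot': array([ 2.671e+00,  1.652e+00, -2.000e-03]), 'ft_force': array([-0.224,  0.022, -0.052]), 'moment': array([-0.058, -0.001, -0.063]), 'gripper_width': np.float64(0.086)}
{'fx': 511.0991782585074, 'fy': 511.0991782585074, 'cx': 318.1803290607474, 'cy': 201.90138264673723, 'cam_to_world': array([[-1.33844122e-02,  9.79031568e-01, -2.03268411e-01,
         2.52865550e-01],
       [-9.99909577e-01, -1.33696887e-02,  1.44564842e-03,
         4.53744953e-03],
       [-1.30229994e-03,  2.03269380e-01,  9.79121986e-01,
         1.41153761e+00],
       [ 0.00000000e+00,  0.00000000e+00,  0.00000000e+00,
         1.00000000e+00]])}
```

View pics/top.png

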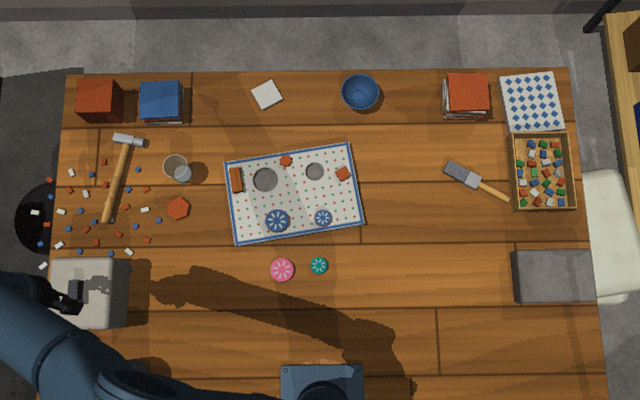

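The top view shows both tiles on the near half of the panel: large at (278,220) and small at (323,218). The recesses are at (265,180) and (314,171), and the look-alikes lie on the table in front. Next I'll get coarse positions from this view.

```bash
python3 - <<'E'
from h import *
im=cv2.imread('pics/top.png');hsv=cv2.cvtColor(im,cv2.COLOR_BGR2HSV)
b=cv2.inRange(hsv,(100,90,50),(125,255,255)); 
for (u,v,z,n) in [(278,220,.036,'L'),(323,218,.036,'S')]:
    m=np.zeros_like(b);cv2.circle(m,(u,v),14,255,-1);p=np.argwhere((b&m)>0)
    c,r=cv2.minEnclosingCircle(p[:,::-1].astype(np.float32));print(n,np.round(c,1),r,ray('top',c,z).round(4))
print('holes',ray('top',[(265,180),(314.5,171.5)],.024).round(4))
c=ray('top',[(225,162),(351,143),(364.5,225),(237,244.5)],.024);print(c.round(4),c.mean(0))
print(np.degrees(np.arctan2(*(c[0]-c[1])[::-1]))-90,np.degrees(np.arctan2(*(c[0]-c[3])[::-1])))
print('others',ray('top',[(286,160),(236,180),(343,174),(176,168),(178,208)],.036).round(3))
c=get_calibration('wrist');print(c)
E
```

```text
L [276.3 220. ] 11.092217445373535 [[0.4895 0.1173]]
S [323.9 221.4] 11.674529075622559 [[ 0.4838 -0.0123]]
holes [[0.6055 0.1504]
 [0.6282 0.0117]]
[[ 0.6594  0.2636]
 [ 0.7105 -0.093 ]
 [ 0.4744 -0.1239]
 [ 0.4254  0.2254]] [0.56740834 0.06802653]
8.158086801343089 9.281631716847006
others [[ 0.659  0.091]
 [ 0.604  0.23 ]
 [ 0.617 -0.068]
 [ 0.64   0.398]
 [ 0.527  0.387]]
{'fx': 336.23044856148147, 'fy': 336.23044856148147, 'cx': 318.34228306436256, 'cy': 200.32740982892844, 'mount': array([[ 9.99999523e-01,  7.23751929e-04, -6.55196706e-04,
         3.79208526e-04],
       [ 4.86947250e-04, -9.51451720e-01, -3.07797640e-01,
        -7.99643353e-02],
       [-8.46157169e-04,  3.07797175e-01, -9.51451619e-01,
        -1.43545796e-01],
       [ 0.00000000e+00,  0.00000000e+00,  0.00000000e+00,
         1.00000000e+00]])}
```

>>> send_rows:
  increments:
    - {"rz":-8,"dx":-3.3,"dy":3.7}
    - {"rz":-8,"dx":-3.8,"dy":3.2}
    - {"rz":-8,"dx":-4.2,"dy":2.6}
    - {"rz":-8,"dx":-4.5,"dy":2.1}
    - {"rz":-8,"dx":-4.7,"dy":1.5}

```text
$.increments[0]: bad value
```

>>> send_rows:
  increments:
    - {"dx":-4.9,"dy":0.8}
    - {"dx":-4.9,"dy":0.8}
    - {"dx":-4.9,"dy":0.8}
    - {"dx":-4.9,"dy":0.8}
    - {"dx":-4.9,"dy":0.8,"hand":0.4}

```text
$.increments[0]: bad value
```

>>> send_rows:
  increments:
    - {}
    - {}
    - {}
    - {}

```text
$.increments[0]: bad value
```

>>> send_rows:
  increments:
    - {"rx":0,"ry":0,"rz":-8,"dx":-3.3,"dy":3.7,"dz":0,"hand":1}
    - {"rx":0,"ry":0,"rz":-8,"dx":-3.8,"dy":3.2,"dz":0,"hand":1}
    - {"rx":0,"ry":0,"rz":-8,"dx":-4.2,"dy":2.6,"dz":0,"hand":1}
    - {"rx":0,"ry":0,"rz":-8,"dx":-4.5,"dy":2.1,"dz":0,"hand":1}
    - {"rx":0,"ry":0,"rz":-8,"dx":-4.7,"dy":1.5,"dz":0,"hand":1}

```text
clock: 0.55
tool_pos: [0.3833, 0.3501, 0.2309]
tcp_rot: [1.939, 2.472, -0.001]
ft_force: [1.2, -0.2, 0.4]
gripper_width: 0.0851
```

>>> send_rows:
  increments:
    - {"rx":0,"ry":0,"rz":0,"dx":-4.9,"dy":0.8,"dz":0,"hand":0.4}
    - {"rx":0,"ry":0,"rz":0,"dx":-4.9,"dy":0.8,"dz":0,"hand":0.4}
    - {"rx":0,"ry":0,"rz":0,"dx":-4.9,"dy":0.8,"dz":0,"hand":0.4}
    - {"rx":0,"ry":0,"rz":0,"dx":-4.9,"dy":0.8,"dz":0,"hand":0.4}
    - {"rx":0,"ry":0,"rz":0,"dx":-4.9,"dy":0.8,"dz":0,"hand":0.4}

```text
clock: 1.05
tool_pos: [0.479, 0.1213, 0.2311]
tcp_rot: [-1.946, -2.466, 0.0]
ft_force: [0.6, 0.7, 0.2]
gripper_width: 0.0338
```

>>> send_rows:
  increments:
    - {"rx":0,"ry":0,"rz":0,"dx":0,"dy":0,"dz":0,"hand":0.4}
    - {"rx":0,"ry":0,"rz":0,"dx":0,"dy":0,"dz":0,"hand":0.4}
    - {"rx":0,"ry":0,"rz":0,"dx":0,"dy":0,"dz":0,"hand":0.4}

```text
clock: 1.35
tool_pos: [0.4782, 0.1247, 0.231]
tcp_rot: [-1.943, -2.467, 0.0]
ft_force: [-0.5, 0.5, 0.0]
gripper_width: 0.0342
```

```bash
python3 - <<'E'
from h import *
st=bot.get_state();im=camera('wrist');cv2.imwrite('pics/w1.png',im[:,:,::-1]);np.save('w1.npy',{k:st[k] for k in('tool_pos','tcp_rot')},allow_pickle=True)
print(st['tool_pos'],st['tcp_rot'],st['gripper_width'])
E
```

```text
[0.47824156 0.124681   0.23102106] [-1.94345048e+00 -2.46712542e+00  2.77586731e-04] 0.03415600118858491
```

View pics/w1.png

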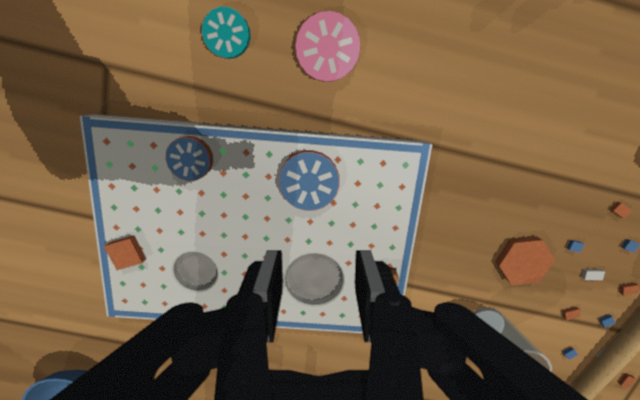

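The wrist view shows the large tile at (308,181), the small tile at (189,158), the large recess at (314,278) and the small recess at (195,271). Next I'll measure them with masks.

```bash
cat >> h.py <<'E'
def blob(im,uv,rad,kind):
    hsv=cv2.cvtColor(im,cv2.COLOR_RGB2HSV)
    if kind=='tile': m=cv2.inRange(hsv,(100,80,30),(125,255,255))
    else:
        m=cv2.inRange(hsv,(0,0,40),(180,60,160))
    w=np.zeros_like(m);cv2.circle(w,tuple(map(int,uv)),rad,255,-1);m&=w
    if kind!='tile': m=cv2.morphologyEx(m,cv2.MORPH_OPEN,np.ones((5,5),np.uint8))
    cs=max(cv2.findContours(m,0,1)[0],key=cv2.contourArea) if kind!='tile' else np.argwhere(m)[:,::-1].astype(np.int32)
    return cv2.fitEllipse(cv2.convexHull(np.ascontiguousarray(cs)))
E
python3 - <<'E'
from h import *
st=np.load('w1.npy',allow_pickle=True).item();im=cv2.imread('pics/w1.png')[:,:,::-1].copy();o=im.copy()
for n,uv,r,k,z in [('L',(308,181),36,'tile',.036),('S',(189,158),27,'tile',.036),('HL',(314,278),33,'h',.024),('HS',(195,271),26,'h',.024)]:
    e=blob(im,uv,r,k);cv2.ellipse(o,e,(255,0,0),1)
    print(n,np.round(e[0],1),np.round(e[1],1),ray('wrist',e[0],z,st).round(4))
c=ray('wrist',[(81,117),(432,145),(108,317)],.024,st);print(c.round(4),np.degrees(np.arctan2(*(c[1]-c[0])[::-1]))-90,np.linalg.norm(c[1]-c[0]),np.linalg.norm(c[2]-c[0]))
cv2.imwrite('pics/w1o.png',cv2.resize(o[100:330,70:450],None,fx=2,fy=2)[:,:,::-1])
E
```

```text
L [308.5 181. ] [56.  57.8] [[0.489  0.1181]]
S [188.1 155.1] [42.1 49.3] [[ 0.4912 -0.0066]]
HL [313.4 279. ] [52.3 62.6] [[0.6076 0.1511]]
HS [195.7 271.3] [39.6 47.5] [[0.6298 0.0142]]
[[ 0.4808 -0.1208]
 [ 0.4245  0.2348]
 [ 0.7185 -0.083 ]] 8.98986476106056 0.3600333514712803 0.24071184860874797
```

View pics/w1o.png

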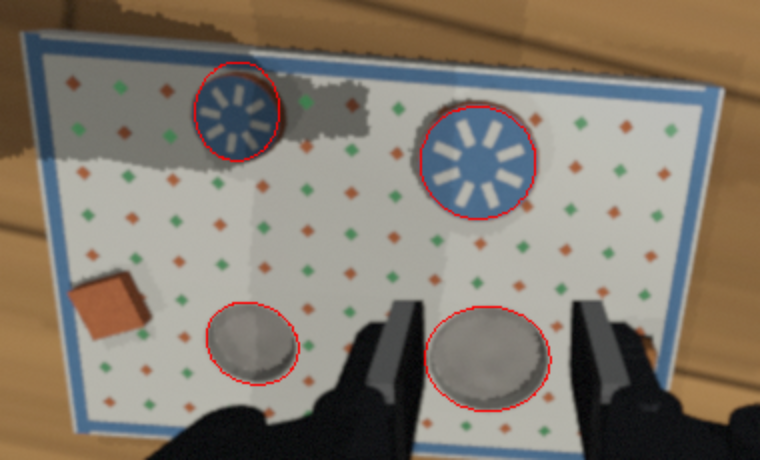

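>>> send_rows:
  increments:
    - {"rx":0,"ry":0,"rz":-2,"dx":-1.1,"dy":-4.6,"dz":0,"hand":0.4}
    - {"rx":0,"ry":0,"rz":0,"dx":0,"dy":0,"dz":4.5,"hand":0.4}
    - {"rx":0,"ry":0,"rz":0,"dx":0,"dy":0,"dz":4.5,"hand":0.4}
    - {"rx":0,"ry":0,"rz":0,"dx":0,"dy":0,"dz":4.5,"hand":0.4}
    - {"rx":0,"ry":0,"rz":0,"dx":0,"dy":0,"dz":3.5,"hand":0.4}

```text
clock: 1.9
tool_pos: [0.4355, 0.1035, 0.0594]
tcp_rot: [-1.898, -2.502, 0.0]
ft_force: [-0.5, 0.4, -0.6]
gripper_width: 0.0342
```

>>> send_rows:
  increments:
    - {"rx":0,"ry":0,"rz":0,"dx":0,"dy":0,"dz":0,"hand":0.4}
    - {"rx":0,"ry":0,"rz":0,"dx":0,"dy":0,"dz":0,"hand":0.4}

```text
clock: 2.1
tool_pos: [0.4364, 0.103, 0.0616]
tcp_rot: [-1.9, -2.501, 0.001]
ft_force: [-0.5, 0.6, 0.9]
gripper_width: 0.0341
```

```bash
cat >> h.py <<'E'
def togo(tgt,st):
    "offset to a target xy in tool axes (cm), yaw of tool y (deg)"
    M=R.from_rotvec(st['tcp_rot']).as_matrix();d=np.r_[tgt,st['tool_pos'][2]]-st['tool_pos']
    return (M.T@d*100).round(2),np.degrees(np.arctan2(M[1,1],M[0,1])).round(2),(M[:,2]).round(4)
E
python3 - <<'E'
from h import *
st=bot.get_state();im=camera('wrist');cv2.imwrite('pics/w2.png',im[:,:,::-1])
print(st['tool_pos'],st['ft_force'],togo((.489,.1181),st),togo((.6076,.1511),st))
E
```

```text
[0.43641625 0.10299988 0.0616384 ] [-0.52863376  0.55129672  0.92380571] (array([ 0.05,  5.47, -0.01]), np.float64(15.55), array([-1.e-03,  1.e-04, -1.e+00])) (array([ 0.05, 17.78, -0.02]), np.float64(15.55), array([-1.e-03,  1.e-04, -1.e+00]))
```

View pics/w2.png

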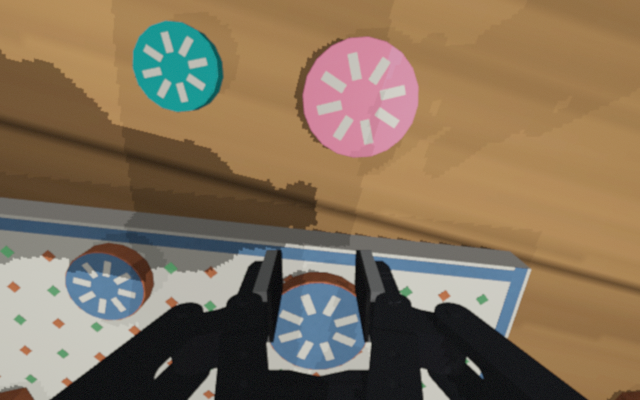

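>>> send_rows:
  increments:
    - {"rx":0,"ry":0,"rz":0,"dx":0.05,"dy":0,"dz":2.0,"hand":0.4}
    - {"rx":0,"ry":0,"rz":0,"dx":0,"dy":0,"dz":1.5,"hand":0.4}
    - {"rx":0,"ry":0,"rz":0,"dx":0,"dy":0,"dz":0,"hand":0.4}

```text
clock: 2.45
tool_pos: [0.4371, 0.103, 0.0271]
tcp_rot: [1.902, 2.5, 0.002]
ft_force: [-0.9, 0.1, -0.3]
gripper_width: 0.0341
```

>>> send_rows:
  increments:
    - {"rx":0,"ry":0,"rz":0,"dx":0,"dy":0.8,"dz":0,"hand":0.4}
    - {"rx":0,"ry":0,"rz":0,"dx":0,"dy":0.5,"dz":0,"hand":0.4}
    - {"rx":0,"ry":0,"rz":0,"dx":0,"dy":0.5,"dz":0,"hand":0.4}
    - {"rx":0,"ry":0,"rz":0,"dx":0,"dy":0.6,"dz":0,"hand":0.4}
    - {"rx":0,"ry":0,"rz":0,"dx":0,"dy":0.6,"dz":0,"hand":0.4}

```text
clock: 2.95
tool_pos: [0.466, 0.1106, 0.0266]
tcp_rot: [1.903, 2.5, -0.0]
ft_force: [-1.4, 0.2, 1.0]
gripper_width: 0.0341
```

```bash
python3 - <<'E'
from h import *
st=bot.get_state();im=camera('wrist');cv2.imwrite('pics/w3.png',im[:,:,::-1])
print(st['tool_pos'],st['ft_force'],togo((.6076,.1511),st))
E
```

```text
[0.46598701 0.1105528  0.02655281] [-1.36108082  0.22981518  1.03670829] (array([ 0.14, 14.73,  0.  ]), np.float64(15.43), array([ 0., -0., -1.]))
```

View pics/w3.png

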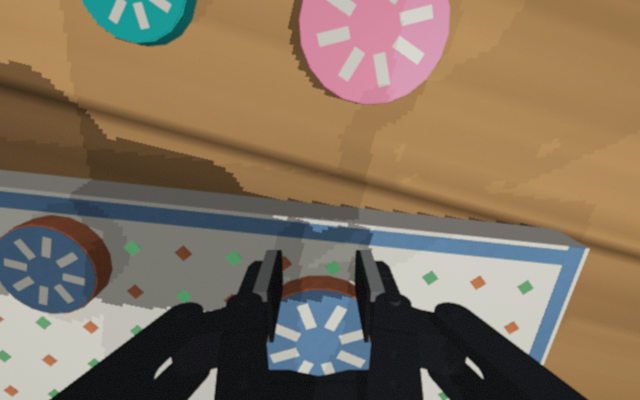

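>>> send_rows:
  increments:
    - {"rx":0,"ry":0,"rz":0,"dx":0.02,"dy":0.7,"dz":0,"hand":0.4}
    - {"rx":0,"ry":0,"rz":0,"dx":0.02,"dy":0.8,"dz":0,"hand":0.4}
    - {"rx":0,"ry":0,"rz":0,"dx":0.02,"dy":0.8,"dz":0,"hand":0.4}
    - {"rx":0,"ry":0,"rz":0,"dx":0.02,"dy":0.8,"dz":0,"hand":0.4}
    - {"rx":0,"ry":0,"rz":0,"dx":0.02,"dy":0.8,"dz":0,"hand":0.4}

```text
clock: 3.5
tool_pos: [0.5036, 0.1221, 0.0263]
tcp_rot: [1.903, 2.5, 0.0]
ft_force: [-0.5, -0.4, 0.4]
gripper_width: 0.0342
```

>>> send_rows:
  increments:
    - {"rx":0,"ry":0,"rz":0,"dx":0.02,"dy":0.8,"dz":0,"hand":0.4}
    - {"rx":0,"ry":0,"rz":0,"dx":0.02,"dy":0.8,"dz":0,"hand":0.4}
    - {"rx":0,"ry":0,"rz":0,"dx":0.02,"dy":0.8,"dz":0,"hand":0.4}
    - {"rx":0,"ry":0,"rz":0,"dx":0,"dy":0.6,"dz":0,"hand":0.4}
    - {"rx":0,"ry":0,"rz":0,"dx":0,"dy":0.5,"dz":0,"hand":0.4}

```text
clock: 4.0
tool_pos: [0.537, 0.1319, 0.0263]
tcp_rot: [1.903, 2.5, 0.0]
ft_force: [-0.4, 0.4, 0.6]
gripper_width: 0.0342
```

```bash
python3 - <<'E'
from h import *
st=bot.get_state();im=camera('wrist');t=camera('top');cv2.imwrite('pics/w4.png',np.vstack([im[200:,120:520],cv2.resize(t[130:260,210:380],(400,306),interpolation=2)])[:,:,::-1])
cv2.imwrite('pics/t4.png',t[:,:,::-1])
print(st['tool_pos'],st['ft_force'],togo((.6076,.1511),st))
E
```

```text
[0.53697728 0.1318642  0.02627776] [-0.41453257  0.39278054  0.64585251] (array([-0.03,  7.32,  0.  ]), np.float64(15.44), array([ 1.e-04,  0.e+00, -1.e+00]))
```

View pics/w4.png

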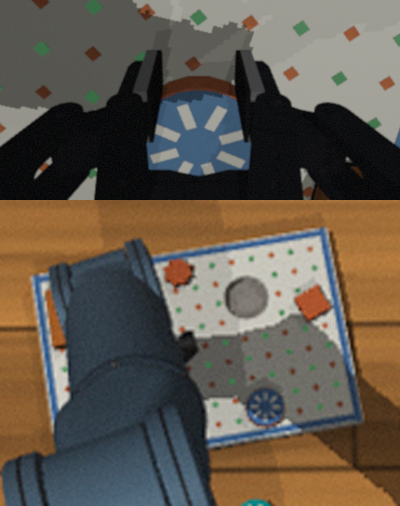

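The tile is travelling with the fingers. The wrist crop shows its near rim between them, with the top edge at about (320,293). I'll check the offset from the TCP next.

```bash
python3 - <<'E'
from h import *
st=bot.get_state()
for n in ('w3.png',):pass
for v in (278,288,293): print(v,togo(ray('wrist',(320,v),.036 if v>280 else .024,st)[0],st)[0])
E
```

```text
278 [0.18 0.81 0.  ]
288 [0.18 0.61 0.  ]
293 [0.18 0.87 0.  ]
```

>>> send_rows:
  increments:
    - {"rx":0,"ry":0,"rz":0,"dx":0,"dy":0.6,"dz":0,"hand":0.4}
    - {"rx":0,"ry":0,"rz":0,"dx":0,"dy":0.6,"dz":0,"hand":0.4}
    - {"rx":0,"ry":0,"rz":0,"dx":0,"dy":0.5,"dz":0,"hand":0.4}
    - {"rx":0,"ry":0,"rz":0,"dx":0,"dy":0.5,"dz":0,"hand":0.4}
    - {"rx":0,"ry":0,"rz":0,"dx":0,"dy":0.4,"dz":0,"hand":0.4}

```text
clock: 4.6
tool_pos: [0.562, 0.1388, 0.0263]
tcp_rot: [1.903, 2.5, 0.0]
ft_force: [-0.6, 0.0, -0.2]
gripper_width: 0.034
```

>>> send_rows:
  increments:
    - {"rx":0,"ry":0,"rz":0,"dx":0,"dy":0.4,"dz":0,"hand":0.4}
    - {"rx":0,"ry":0,"rz":0,"dx":0,"dy":0.3,"dz":0,"hand":0.4}
    - {"rx":0,"ry":0,"rz":0,"dx":0,"dy":0.3,"dz":0,"hand":0.4}
    - {"rx":0,"ry":0,"rz":0,"dx":0,"dy":0.1,"dz":0,"hand":0.4}
    - {"rx":0,"ry":0,"rz":0,"dx":0,"dy":0,"dz":0,"hand":0.4}

```text
clock: 5.1
tool_pos: [0.5723, 0.1416, 0.0263]
tcp_rot: [1.903, 2.5, 0.0]
ft_force: [-0.7, 0.6, -0.1]
gripper_width: 0.0344
```

```bash
python3 - <<'E'
from h import *
st=bot.get_state();im=camera('wrist');cv2.imwrite('pics/w5.png',im[:,:,::-1])
print(st['tool_pos'],st['ft_force'],togo((.6076,.1511),st))
E
```

```text
[0.57232158 0.14162885 0.02632319] [-0.71076709  0.55676553 -0.12810126] (array([-0.03,  3.65,  0.  ]), np.float64(15.44), array([ 3.e-04,  1.e-04, -1.e+00]))
```

View pics/w5.png

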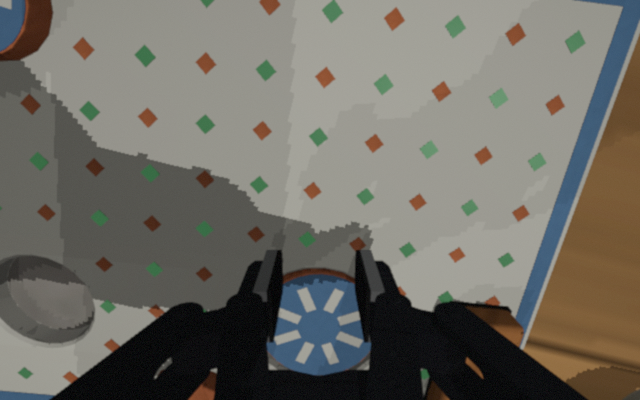

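>>> send_rows:
  increments:
    - {"rx":0,"ry":0,"rz":0,"dx":0,"dy":0,"dz":-2,"hand":0.4}
    - {"rx":0,"ry":0,"rz":0,"dx":0,"dy":0,"dz":-4,"hand":0.4}
    - {"rx":0,"ry":0,"rz":0,"dx":0,"dy":0,"dz":-4,"hand":0.4}
    - {"rx":0,"ry":0,"rz":0,"dx":0,"dy":0,"dz":-4,"hand":0.4}
    - {"rx":0,"ry":0,"rz":0,"dx":0,"dy":0,"dz":-4,"hand":0.28}

```text
clock: 5.65
tool_pos: [0.5717, 0.1414, 0.208]
tcp_rot: [-1.903, -2.5, 0.0]
ft_force: [0.6, 0.6, -0.1]
gripper_width: 0.0244
```

>>> send_rows:
  increments:
    - {"rx":0,"ry":0,"rz":0,"dx":-2.3,"dy":-3.3,"dz":0,"hand":0.28}
    - {"rx":0,"ry":0,"rz":0,"dx":-2.3,"dy":-3.3,"dz":0,"hand":0.28}
    - {"rx":0,"ry":0,"rz":0,"dx":-2.3,"dy":-3.3,"dz":0,"hand":0.28}
    - {"rx":0,"ry":0,"rz":0,"dx":-2.3,"dy":-3.3,"dz":0,"hand":0.28}
    - {"rx":0,"ry":0,"rz":7,"dx":-2.3,"dy":-3.3,"dz":0,"hand":0.28}

```text
clock: 6.15
tool_pos: [0.4423, -0.0144, 0.2064]
tcp_rot: [2.054, 2.377, 0.0]
ft_force: [-0.1, 0.1, 0.5]
gripper_width: 0.0239
```

>>> send_rows:
  increments:
    - {"rx":0,"ry":0,"rz":0,"dx":0,"dy":0,"dz":0,"hand":0.28}
    - {"rx":0,"ry":0,"rz":0,"dx":0,"dy":0,"dz":0,"hand":0.28}
    - {"rx":0,"ry":0,"rz":0,"dx":0,"dy":0,"dz":0,"hand":0.28}

```text
clock: 6.45
tool_pos: [0.4445, -0.0123, 0.2066]
tcp_rot: [2.049, 2.38, 0.002]
ft_force: [0.9, -0.8, 0.1]
gripper_width: 0.0239
```

```bash
python3 - <<'E'
from h import *
st=bot.get_state();im=camera('wrist');cv2.imwrite('pics/w6.png',im[:,:,::-1]);np.save('w6.npy',{k:st[k] for k in('tool_pos','tcp_rot')},allow_pickle=True)
print(st['tool_pos'],st['gripper_width'],togo((.6298,.0142),st),togo((.4935,-.006),st))
E
```

```text
[ 0.4444598  -0.01231115  0.20655022] 0.023895894500070573 (array([-0.13, 18.72,  0.02]), np.float64(8.54), array([ 1.1e-03,  4.0e-04, -1.0e+00])) (array([-0.1 ,  4.94,  0.01]), np.float64(8.54), array([ 1.1e-03,  4.0e-04, -1.0e+00]))
```

View pics/w6.png

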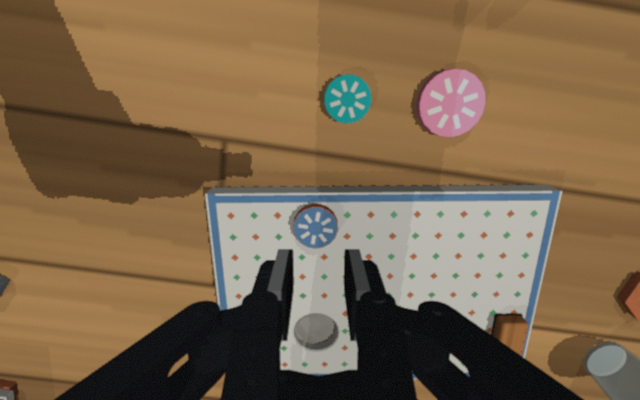

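The small tile is at (317,227) and its recess at (315,330), both between the fingers in this view. The gripper hides the large recess.

```bash
python3 - <<'E'
from h import *
st=np.load('w6.npy',allow_pickle=True).item();im=cv2.imread('pics/w6.png')[:,:,::-1].copy()
for n,uv,r,k,z in [('S',(317,228),24,'tile',.036),('HS',(315,331),26,'h',.024)]:
    e=blob(im,uv,r,k);p=ray('wrist',e[0],z,st)[0]
    print(n,np.round(e[0],1),np.round(e[1],1),p.round(4),togo(p,st)[0])
E
```

```text
S [315.  227.4] [38.5 41.8] [ 0.4954 -0.0069] [-0.22  5.12  0.01]
HS [316.  331.9] [39.6 46.5] [0.6306 0.014 ] [-0.16 18.8   0.02]
```

>>> send_rows:
  increments:
    - {"rx":0,"ry":0,"rz":0,"dx":-0.2,"dy":0,"dz":4.5,"hand":0.28}
    - {"rx":0,"ry":0,"rz":0,"dx":0,"dy":0,"dz":4.5,"hand":0.28}
    - {"rx":0,"ry":0,"rz":0,"dx":0,"dy":0,"dz":4.5,"hand":0.28}
    - {"rx":0,"ry":0,"rz":0,"dx":0,"dy":0,"dz":2.5,"hand":0.28}
    - {"rx":0,"ry":0,"rz":0,"dx":0,"dy":0,"dz":1,"hand":0.28}

```text
clock: 7.0
tool_pos: [0.4428, -0.0142, 0.0338]
tcp_rot: [-2.047, -2.378, 0.004]
ft_force: [-1.2, 0.6, 0.3]
gripper_width: 0.0237
```

>>> send_rows:
  increments:
    - {"rx":0,"ry":0,"rz":0,"dx":0,"dy":0,"dz":0,"hand":0.28}
    - {"rx":0,"ry":0,"rz":0,"dx":0,"dy":0,"dz":0,"hand":0.28}

```text
clock: 7.2
tool_pos: [0.4451, -0.0148, 0.0371]
tcp_rot: [2.051, 2.379, 0.002]
ft_force: [0.1, 0.3, 0.3]
gripper_width: 0.024
```

```bash
python3 - <<'E'
from h import *
st=bot.get_state()
print(st['tool_pos'],st['ft_force'],togo((.6304,.014),st),togo((.4952,-.0068),st))
E
```

```text
[ 0.44507546 -0.01484648  0.03714178] [0.05259822 0.29812983 0.26729546] (array([ 0.12, 18.76,  0.03]), np.float64(8.47), array([ 1.6e-03,  2.0e-04, -1.0e+00])) (array([0.06, 5.08, 0.01]), np.float64(8.47), array([ 1.6e-03,  2.0e-04, -1.0e+00]))
```

>>> send_rows:
  increments:
    - {"rx":0,"ry":0,"rz":0,"dx":0.05,"dy":0,"dz":1.05,"hand":0.28}
    - {"rx":0,"ry":0,"rz":0,"dx":0,"dy":0,"dz":0,"hand":0.28}
    - {"rx":0,"ry":0,"rz":0,"dx":0,"dy":0.7,"dz":0,"hand":0.28}
    - {"rx":0,"ry":0,"rz":0,"dx":0,"dy":0.7,"dz":0,"hand":0.28}
    - {"rx":0,"ry":0,"rz":0,"dx":0,"dy":0.5,"dz":0,"hand":0.28}

```text
clock: 7.7
tool_pos: [0.4642, -0.0117, 0.0262]
tcp_rot: [2.051, 2.378, 0.002]
ft_force: [1.1, -0.9, -0.4]
gripper_width: 0.0241
```

>>> send_rows:
  increments:
    - {"rx":0,"ry":0,"rz":0,"dx":0.01,"dy":0.5,"dz":0,"hand":0.28}
    - {"rx":0,"ry":0,"rz":0,"dx":0.01,"dy":0.6,"dz":0,"hand":0.28}
    - {"rx":0,"ry":0,"rz":0,"dx":0.01,"dy":0.7,"dz":0,"hand":0.28}
    - {"rx":0,"ry":0,"rz":0,"dx":0.01,"dy":0.8,"dz":0,"hand":0.28}
    - {"rx":0,"ry":0,"rz":0,"dx":0.01,"dy":0.8,"dz":0,"hand":0.28}

```text
clock: 8.2
tool_pos: [0.497, -0.0063, 0.0258]
tcp_rot: [2.052, 2.379, 0.0]
ft_force: [0.9, 0.7, -0.2]
gripper_width: 0.024
```

>>> send_rows:
  increments:
    - {"rx":0,"ry":0,"rz":0,"dx":0.01,"dy":0.8,"dz":0,"hand":0.28}
    - {"rx":0,"ry":0,"rz":0,"dx":0.01,"dy":0.8,"dz":0,"hand":0.28}
    - {"rx":0,"ry":0,"rz":0,"dx":0.01,"dy":0.8,"dz":0,"hand":0.28}
    - {"rx":0,"ry":0,"rz":0,"dx":0.01,"dy":0.8,"dz":0,"hand":0.28}
    - {"rx":0,"ry":0,"rz":0,"dx":0,"dy":0.8,"dz":0,"hand":0.28}

```text
clock: 8.7
tool_pos: [0.5364, -0.0, 0.0258]
tcp_rot: [2.052, 2.379, 0.0]
ft_force: [-1.3, 0.1, 0.7]
gripper_width: 0.0238
```

```bash
python3 - <<'E'
from h import *
st=bot.get_state();im=camera('wrist');cv2.imwrite('pics/w7.png',im[:,:,::-1])
print(st['tool_pos'],st['ft_force'],togo((.6304,.014),st))
for v in (285,290,295): print(v,togo(ray('wrist',(320,v),.036,st)[0],st)[0])
E
```

```text
[ 5.36407588e-01 -4.27829514e-05  2.57869368e-02] [-1.26089637  0.12234791  0.71143095] (array([0.01, 9.5 , 0.  ]), np.float64(8.44), array([ 0., -0., -1.]))
285 [0.17 0.4  0.  ]
290 [0.17 0.67 0.  ]
295 [0.17 0.93 0.  ]
```

View pics/w7.png

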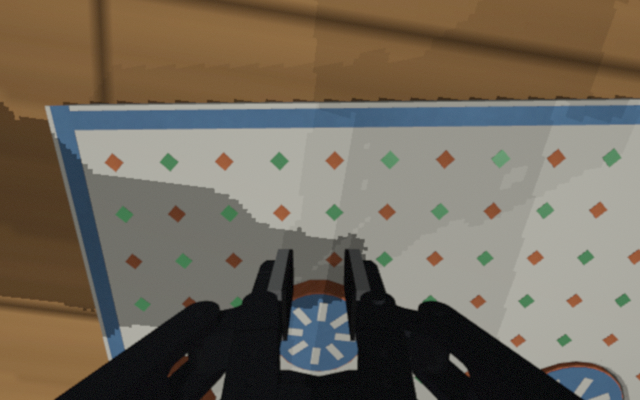

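>>> send_rows:
  increments:
    - {"rx":0,"ry":0,"rz":0,"dx":0,"dy":0.7,"dz":0,"hand":0.28}
    - {"rx":0,"ry":0,"rz":0,"dx":0,"dy":0.7,"dz":0,"hand":0.28}
    - {"rx":0,"ry":0,"rz":0,"dx":0,"dy":0.7,"dz":0,"hand":0.28}
    - {"rx":0,"ry":0,"rz":0,"dx":0,"dy":0.7,"dz":0,"hand":0.28}
    - {"rx":0,"ry":0,"rz":0,"dx":0,"dy":0.7,"dz":0,"hand":0.28}

```text
clock: 9.25
tool_pos: [0.571, 0.005, 0.0258]
tcp_rot: [2.052, 2.379, 0.0]
ft_force: [0.0, 0.1, -0.3]
gripper_width: 0.0238
```

>>> send_rows:
  increments:
    - {"rx":0,"ry":0,"rz":0,"dx":0,"dy":0.6,"dz":0,"hand":0.28}
    - {"rx":0,"ry":0,"rz":0,"dx":0,"dy":0.5,"dz":0,"hand":0.28}
    - {"rx":0,"ry":0,"rz":0,"dx":0,"dy":0.5,"dz":0,"hand":0.28}
    - {"rx":0,"ry":0,"rz":0,"dx":0,"dy":0.4,"dz":0,"hand":0.28}
    - {"rx":0,"ry":0,"rz":0,"dx":0,"dy":0.4,"dz":0,"hand":0.28}

```text
clock: 9.75
tool_pos: [0.5944, 0.0085, 0.0258]
tcp_rot: [-2.052, -2.379, 0.0]
ft_force: [0.0, -0.0, -0.1]
gripper_width: 0.0238
```

>>> send_rows:
  increments:
    - {"rx":0,"ry":0,"rz":0,"dx":0,"dy":0.3,"dz":0,"hand":0.28}
    - {"rx":0,"ry":0,"rz":0,"dx":0,"dy":0.2,"dz":0,"hand":0.28}
    - {"rx":0,"ry":0,"rz":0,"dx":0,"dy":0.1,"dz":0,"hand":0.28}
    - {"rx":0,"ry":0,"rz":0,"dx":0,"dy":0,"dz":0,"hand":0.28}

```text
clock: 10.15
tool_pos: [0.6001, 0.0094, 0.0258]
tcp_rot: [2.052, 2.379, 0.0]
ft_force: [-0.1, -0.5, -0.0]
gripper_width: 0.024
```

>>> send_rows:
  increments:
    - {"rx":0,"ry":0,"rz":0,"dx":0,"dy":0,"dz":-2,"hand":0.28}
    - {"rx":0,"ry":0,"rz":0,"dx":0,"dy":-2,"dz":-4,"hand":0.28}
    - {"rx":0,"ry":0,"rz":0,"dx":2.5,"dy":-3.5,"dz":-2.5,"hand":0.28}
    - {"rx":0,"ry":0,"rz":0,"dx":2.5,"dy":-3.5,"dz":-2.5,"hand":0.28}
    - {"rx":0,"ry":0,"rz":0,"dx":2.5,"dy":-3.5,"dz":-2.5,"hand":0.28}

```text
clock: 10.65
tool_pos: [0.4637, 0.0656, 0.1617]
tcp_rot: [-2.053, -2.378, -0.0]
ft_force: [1.0, 1.4, 1.2]
gripper_width: 0.0238
```

>>> send_rows:
  increments:
    - {"rx":0,"ry":0,"rz":0,"dx":0,"dy":0,"dz":0,"hand":0}
    - {"rx":0,"ry":0,"rz":0,"dx":0,"dy":0,"dz":0,"hand":0}
    - {"rx":0,"ry":0,"rz":0,"dx":0,"dy":0,"dz":0,"hand":0}

```text
clock: 10.95
tool_pos: [0.466, 0.0647, 0.1607]
tcp_rot: [2.052, 2.378, 0.0]
ft_force: [0.2, 0.0, 0.1]
gripper_width: -0.0002
```

```bash
python3 - <<'E'
from h import *
st=bot.get_state();im=camera('wrist');cv2.imwrite('pics/w8.png',im[:,:,::-1]);np.save('w8.npy',{k:st[k] for k in('tool_pos','tcp_rot')},allow_pickle=True)
print(st['tool_pos'],st['ft_force'])
E
```

```text
[0.46600009 0.06471091 0.16066213] [0.21262251 0.04570107 0.12148447]
```

View pics/w8.png

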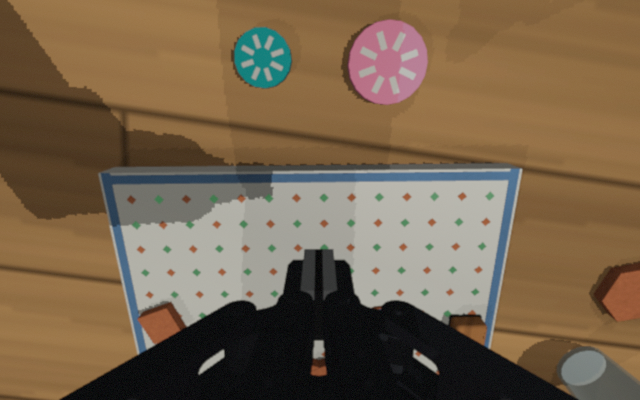

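The gripper hides the recesses from here. I'll move forward and up for a clear look.

>>> send_rows:
  increments:
    - {"rx":0,"ry":0,"rz":0,"dx":0,"dy":3.9,"dz":-1,"hand":0}
    - {"rx":0,"ry":0,"rz":0,"dx":0,"dy":3.9,"dz":-1,"hand":0}
    - {"rx":0,"ry":0,"rz":0,"dx":0,"dy":3.9,"dz":-1,"hand":0}
    - {"rx":0,"ry":0,"rz":0,"dx":0,"dy":3.9,"dz":-1,"hand":0}

```text
clock: 11.4
tool_pos: [0.6215, 0.0872, 0.2]
tcp_rot: [-2.053, -2.377, 0.002]
ft_force: [0.0, 1.4, 0.1]
gripper_width: -0.0
```

>>> send_rows:
  increments:
    - {"rx":0,"ry":0,"rz":0,"dx":0,"dy":0,"dz":0,"hand":0}
    - {"rx":0,"ry":0,"rz":0,"dx":0,"dy":0,"dz":0,"hand":0}
    - {"rx":0,"ry":0,"rz":0,"dx":0,"dy":0,"dz":0,"hand":0}

```text
clock: 11.7
tool_pos: [0.6184, 0.0872, 0.1994]
tcp_rot: [-2.052, -2.377, 0.004]
ft_force: [-1.0, -0.2, 1.3]
gripper_width: 0.0003
```

```bash
python3 - <<'E'
from h import *
st=bot.get_state();im=camera('wrist');cv2.imwrite('pics/w9.png',cv2.resize(im[60:310,120:520],None,fx=2,fy=2,interpolation=2)[:,:,::-1]);cv2.imwrite('w9full.png',im[:,:,::-1]);np.save('w9.npy',{k:st[k] for k in('tool_pos','tcp_rot')},allow_pickle=True)
c=get_calibration('wrist');T=np.eye(4);T[:3,:3]=R.from_rotvec(st['tcp_rot']).as_matrix();T[:3,3]=st['tool_pos'];M=np.linalg.inv(T@c['mount'])
for p in [(.6076,.1511,.024),(.6304,.014,.024)]:
    q=M[:3,:3]@p+M[:3,3];print(c['cx']+c['fx']*q[0]/-q[2],c['cy']-c['fy']*q[1]/-q[2])
E
```

```text
383.7172726199047 176.19202724600422
241.32430913501497 178.8247653189775
```

View pics/w9.png

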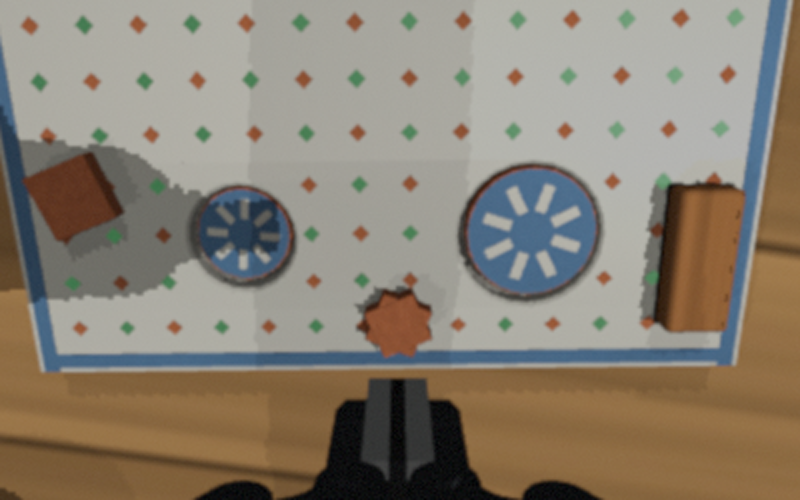

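Both tiles look seated: large at crop (532,231), small at crop (244,235), each with a ring of gap around it and no visible side wall. One numeric check of size and centre at the panel-top plane, then I'll decide.

```bash
python3 - <<'E'
from h import *
st=np.load('w9.npy',allow_pickle=True).item();im=cv2.imread('w9full.png');hsv=cv2.cvtColor(im,cv2.COLOR_BGR2HSV)
m=cv2.inRange(hsv,(98,70,20),(128,255,255))
for n,uv,r,d in [('L',(386,175),36,64),('S',(242,177),27,46)]:
    w=np.zeros_like(m);cv2.circle(w,uv,r,255,-1);p=cv2.convexHull(np.argwhere(m&w)[:,::-1].astype(np.int32))[:,0]
    for z in (.024,.036):
        X=ray('wrist',p,z,st)*1000;e=cv2.fitEllipse(X.astype(np.float32));print(n,d,z,np.round(e[0],1),np.round(e[1],1))
E
```

```text
L 64 0.024 [607.1 152.8] [60.6 61.2]
L 64 0.036 [604.5 149.9] [58.3 58.9]
S 46 0.024 [628.3  13.9] [42.4 42.6]
S 46 0.036 [625.   16.3] [40.8 41. ]
```

```bash
python3 - <<'E'
from h import *
st=np.load('w1.npy',allow_pickle=True).item();im=cv2.imread('pics/w1.png');hsv=cv2.cvtColor(im,cv2.COLOR_BGR2HSV)
m=cv2.inRange(hsv,(98,70,20),(128,255,255));w=np.zeros_like(m);cv2.circle(w,(308,181),36,255,-1);p=cv2.convexHull(np.argwhere(m&w)[:,::-1].astype(np.int32))[:,0]
for z in (.024,.036): print(z,cv2.fitEllipse((ray('wrist',p,z,st)*1000).astype(np.float32))[1])
# tops before/after in the scene view
c=camera('scene');cc=get_calibration('scene');M=np.linalg.inv(cc['cam_to_world'])
q=M[:3,:3]@[.615,.08,.03]+M[:3,3];u,v=int(cc['cx']+cc['fx']*q[0]/-q[2]),int(cc['cy']-cc['fy']*q[1]/-q[2]);print(u,v)
cv2.imwrite('pics/s10.png',cv2.resize(c[max(0,v-60):v+60,max(0,u-100):u+100],None,fx=4,fy=4,interpolation=2)[:,:,::-1])
E
```

```text
0.024 (62.267276763916016, 62.63248825073242)
0.036 (60.13617706298828, 60.48890686035156)
342 229
```

View pics/s10.png

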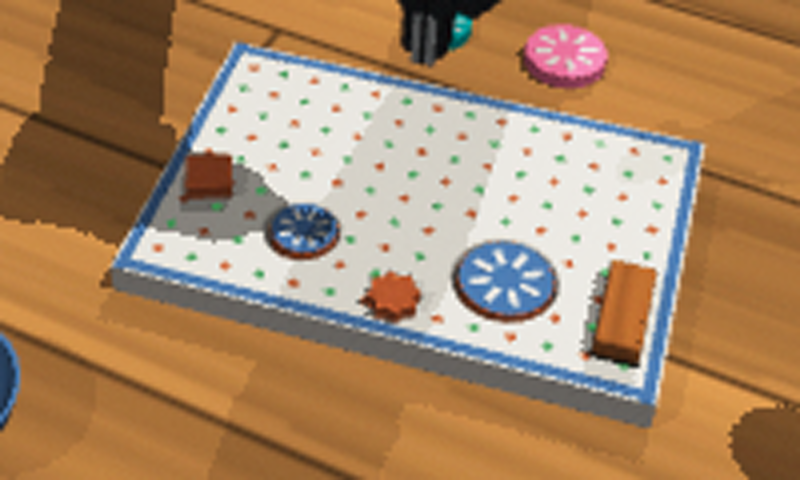

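The scene view shows a thin brown crescent on the camera side of each tile. It could be gap or exposed wall, so I'll triangulate the tile-top heights from the two views.

```bash
python3 - <<'E'
from h import *
c=camera('scene');hsv=cv2.cvtColor(c,cv2.COLOR_RGB2HSV);m=cv2.inRange(hsv,(98,70,20),(128,255,255))
x0,y0=342-100,229-60
for n,a,ax in [('L',(506,279),(58,46)),('S',(303,230),(42,32))]:
    ctr=(x0+a[0]/4,y0+a[1]/4);w=np.zeros_like(m);cv2.ellipse(w,(int(ctr[0]),int(ctr[1])),(ax[0]//4,ax[1]//4),0,0,360,255,-1)
    p=cv2.convexHull(np.argwhere(m&w)[:,::-1].astype(np.int32))[:,0]
    for z in (.024,.030,.036):
        e=cv2.fitEllipse((ray('scene',p,z)*1000).astype(np.float32));print(n,z,np.round(e[0],1),np.round(e[1],1))
# reference: panel corners (known height .024) in the scene view
print((ray('scene',[(x0+236/4,y0+44/4),(x0+703/4,y0+147/4),(x0+650/4,y0+405/4),(x0+115/4,y0+270/4)],.024)*1000).round(1))
E
```

```text
L 0.024 [606.3 151.5] [60.2 60.8]
L 0.03 [611.3 152.9] [59.7 60.3]
L 0.036 [616.4 154.2] [59.3 59.8]
S 0.024 [627.8  12.9] [41.6 42.5]
S 0.03 [632.7  15.4] [41.2 42.2]
S 0.036 [637.5  17.9] [40.9 41.8]
[[ 483.4 -118.6]
 [ 429.5  234.2]
 [ 662.8  267.9]
 [ 719.4  -78.5]]
```

Triangulation agrees at z = 24 mm: the two views differ by under 2 mm there, against 12 mm at z = 36 mm. Both tiles are down and level, so I'm handing in.

```bash
python3 -c "
from cell import bot
print(bot.hand_in())"
```

```text
the job is handed in; nothing more can be done
None
```

I pushed each tile with two slightly open fingertips cupping its rear edge. Both dropped into the recesses of their own size, and I handed the job in at about 12 s on the robot's clock.

- **Height:** the wrist and scene views agree on each tile's centre to within 1.5 mm if the tops are level with the panel. They disagree by about 12 mm or more if the tiles were still lying on it, so both are down.
- **Position:** the large tile measured within about 2 mm of its recess centre, and the small one within about 2.5 mm. Both are inside the 4.5 mm limit. The outlines were round in both views, with no visible tilt.
- **Other things:** the star tile, rubbing block and square tile looked unmoved. The last measured forces were near zero, and the gripper was clear above the panel.
- **Checks that disagreed:**
  - The scene view showed a thin brown crescent beside each tile that could have meant they were sitting proud. The two-view height check ruled that out.
  - Tile diameters from the colour mask came out 3 to 4 mm too small, even for the large tile before it was moved. The mask leaves out the rim.

I viewed 12 pictures in all, the maximum allowed.

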